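# Press a denture flask shut in the bench trigger clamp and back the jaw off

### The arm

A 6-joint arm with a two-finger parallel gripper is mounted at the origin on the work surface. World frame = base frame: x ahead of the robot, y to its left, z up, the work surface at z = 0. Lengths are in m, angles in rad, forces in N, time in s.
With the tool pointing down it reaches from about 0.3 to 0.75 m from the base axis. Payload 8.5 kg.
Tool frame: the origin (TCP) lies between the finger pads; the fingertips stand 8 mm ahead of it and the grasp point (between the pads) lies 11 mm behind it; z points along the fingers, y is the line along which they close (so a half turn about z gives the same grasp; the last joint's range is limited). The gripper opens to 85 mm and grips with 20 to 120 N. Pads are 22 mm wide; open, the fingers measure 114 mm over their backs; the gripper's body (76 mm by 85 mm) begins 54 mm behind the grasp point. The pads swing forward as they close: fully open they stand 13 mm farther back than shut.
Start: joints at [1.12, 0.381, 1.297, -0, 1.464, -0.215], TCP at [0.128, 0.535, 0.239] pointing down, gripper open.
Joint ranges: [-3.11, 3.11], [-0.89, 2.33], [0.22, 2.48], [-1.42, 4.56], [0.17, 2.85], [-2.88, 2.88]. Speed limits (rad/s): [2.39, 2.39, 3.14, 3.14, 3.14, 3.14].

### API

Orientations are given as a unit quaternion [w, x, y, z].
In Python, from plant import ctrl, get_image, camera_info gives the robot as it stands.
- The arm moves only by the shell command python3 -m inch 'ROWS' [FORCE]. ROWS is JSON, a list of rows, each a list of 3 entries, a list of its own where there are three numbers: the turn, a rotation vector about the tool's x, y, z in units of 180 degrees (1.0 is 180 degrees), then the shift along the tool's x, y, z in units of 15 cm (1.0 is 15 cm), then the closure in counts, from 0 (fully open) to 255 (shut). A call has 1 to 20 rows; each row is the pose to reach, as a shift and turn from the pose commanded when the call began, along the tool's axes at that moment, turning the shorter way round; what a row does not reach only later rows make up. A row lasts 1/8 s, in which the tool goes at most 62.5 mm and 10.7 degrees, less where a joint would pass 70% of its speed; a pose out of reach is approached as far as the arm can. A call with a number of a shift or a turn outside -1 to 1 is refused whole. A call with a gripper value outside its range is refused whole. The fingers move at their own pace and stop on an object; FORCE is the grip in N (left out, the last holds). Time passes only in rows, so rows that repeat a pose let the fingers close. It gives the time, the measured TCP pose, the force, the opening and the grip force at its end, in the units of the state.
- ctrl.get_state(): the state, without advancing time (a new reading comes with each control period).
- get_image(name): name is "scene" or "top" or "wrist"; returns (picture, depth): 480x640x3 uint8, blue, green, red; 480x640 float32, m along the optical axis (not along the pixel's ray), 0 where there is no reading.
- camera_info(name): a dict with "fovy" (degrees; the focal length in pixels is half the picture's height over the tangent of half this angle, whatever the lens; pixels are square), "cx", "cy" (the principal point, pixels), "k1" (the pictures are not rectified: a ray, as slopes to the right and down, at radius r is drawn at 1 + k1 r^2 times it, then the intrinsics apply), "world_from_camera" (4x4, takes a point from camera to world coordinates). Camera axes: x right, y up, looking along -z (the intrinsics and any distortion apply to the point x, -y, -z); pixel columns grow to the right and rows downward; lengths in m; the calibration is good to about 2 mm. A picture is of the moment at which its call begins: read the wrist's pose just before it. camera_info takes no time and is no camera call; for the wrist camera it gives the pose at the moment of the call.
- ctrl.finish_job(): hands the job in; it is judged then, once.
The state is a dict: "time": time; "q": joint angles; "dq": joint speeds; "effort": joint torques, N m; "ee_pos": TCP position; "eef_rot": TCP orientation; "force": force on the tool from outside, world axes, zero at the start; "torque": the same for the moment, N m; "grip_width": finger opening in m; "finger_force": force on a finger pad.
Only numpy, scipy, OpenCV 4.12 (cv2) and the standard library are available. Lean on these libraries where they do the work, as an engineer would, in place of code of your own. Each camera call takes 0.05 s, during which the arm holds its last target. There are 200 camera calls.

### The job

Pump the trigger of the bench clamp until its jaw has pushed the loose half of the denture flask fully shut against the fixed half, moving jaw and flask by the trigger only, never by hand. Then press down the jaw's release lever and, keeping it pressed, slide the jaw all the way back to the trigger end, leaving the flask shut and upright in the clamp. Never touch the flask itself, and leave the other things on the bench where they are.

Things in the scene. Friction and masses are not known exactly. Their poses are not given: they have to be found in the camera images.
- clamp: Bench clamp, fixed: steel base plate 490 x 110 x 12 mm; head with upright black grip and trigger at the -x end, sliding jaw in the middle, fixed flask half against a stop at the +x end. Origin on the bench under the plate's centre, x = the way the jaw advances, z up. Coordinates below are mm in this frame (y 0 = centre line). Grip: front face at x -205, top z 187.
- trigger (a joint): Upright trigger, rad: 0 = at rest, leaning 0.35 towards the jaw; 0.7 = fully pulled, leaning 0.35 towards the grip. Springs back. Pull: push its front face about 45 mm towards -x (7 to 13 N), then let it return fully. A full stroke advances the jaw 10 mm (two 5 mm teeth; up to 12 mm, then 2 mm back), a shorter one 5 or none. With the flask shut it goes hard part-way.
- trigger_push (a point): Middle of the trigger's front (+x) face, 65 mm above its hinge; at rest at x -127, z 144. The aluminium trigger is 12 thick x 26 wide, hinged at x -155, z 85, and 85 mm long above the hinge (top front edge at rest: x -120, z 165).
- jaw (a joint): Sliding jaw, m along +x: 0 = fully back, 0.075 = flask shut; starts at 0.019 to 0.039. A ratchet lets it advance but not go back unless the release lever is held pressed; then it slides with about 3 N. After a stroke it rests up to 2 mm behind the flask.
- jaw_pad (a point): Middle of the jaw's pad that pushes the flask, at x 78 + jaw. The pad is on a steel plate 60 wide, top z 95, whose back is at x 60 + jaw: the front wall of an open pocket, 60 mm long, between plate and housing. The release lever is the pocket's floor.
- jaw_pocket (a point): Middle of the flat front (+x) face of the jaw's grey housing, at x 0 + jaw, z 75: with the lever held down, push on this face towards -x to slide the jaw back. The housing is 44 wide, 65 long, top z 90.
- release (a joint): Release lever, rad: 0 (to 0.14, riding on teeth) = engaged; 0.35 = fully pressed; the jaw is free from about 0.2. Springs up when let go. It hinges 30 mm behind the housing's front face, at z 27; as it goes down the paddle also moves forward, up to 13 mm. Pressing it 9 to 12 mm down close to the housing frees the jaw (2 to 8 N).
- release_pad (a point): Middle of the top of the release lever's steel paddle, 20 mm in front of the housing's front face, z 65 with the lever up. The paddle is 30 wide and sticks out 42 mm from the housing into the pocket.
- flask_centre (a point): Centre of the loose flask half: aluminium shell with plaster, 35 (x) x 80 x 65 mm high, about 0.45 kg, standing on the base plate between two low guides; axes as the clamp's. Its closing face is 17.5 mm from here towards +x. Shut: x 170.5, z 44.5; it starts 12 to 30 mm short of that.
- seam (a point): Centre of the fixed flask half's closing face, x 188, z 44.5.
- cast: Bystander: plaster dental cast, 65 x 65 x 38 mm, origin under its middle.
- bur_block: Bystander: cream block 65 x 160 x 22 mm with rows of thin burs (48 mm high in all), origin under its middle.
- wax_jar: Bystander: small jar, diameter 56, height 62 mm, origin under its middle.
- handpiece: Bystander: black handpiece 155 mm long lying in a low rest, origin under its rear end.
Not all that is in view belongs to the job. What is shaped like the part that bears flask_centre but orange or pink is not meant.

How it is judged:
On the way:
1. the flask is shut, the jaw up against it (x of flask_centre in the frame of clamp above 0.1675 m and angle between flask_centre's own z axis and vertical below 0.1 rad and value of joint jaw above 0.067 m), for 0.2 s.
At the end, for the whole second after the job is handed in: The loose flask half is upright (within 0.1 rad) and shut to within 3 mm, at rest; the jaw is within 12 mm of its rearmost position; the release lever has sprung up (below 0.2) and the trigger is back at rest (below 0.1) (x of flask_centre in the frame of clamp above 0.1675 m and angle between flask_centre's own z axis and vertical below 0.1 rad and value of joint jaw below 0.012 m and value of joint release below 0.2 rad and value of joint trigger below 0.1 rad and linear speed of flask_half below 0.02 m/s); the robot touches nothing.
It fails at once if the robot touches the loose flask half (over 2 N) (contact force between any of the fingers, the arm and flask_half above 2 N).
It fails at once if the robot pushes the jaw or its lever by hand (over 3 N) while the flask is still more than 3 mm open (x of flask_centre in the frame of clamp below 0.1675 m and contact force between any of the fingers, the arm and jaw above 3 N).
It fails at once if the cast, bur block, wax jar or handpiece is moved by more than 30 mm (distance of any of cast, bur_block, wax_jar, handpiece from where it was at the start of the episode above 0.03 m).
It also fails if it takes over 64 s, if anything falls off the work surface, if the arm or the gripper's body presses on something with over 40 N, if the wrist force passes 120 N, or if a joint passes its speed limit or range.

## Working session

There is one attempt and no reset: what is moved stays moved. The work goes in short steps, Python scripts to look and compute and a shell command to move; the robot and the scene stay as the last step left them, time stands still between calls to the robot, and variables do not carry over. Pictures are saved under pics/ and viewed, at most 10 in all, crops included, and the job is handed in when it is done.

```bash
ls; mkdir -p pics; cat > h.py <<'E'
import numpy as np, cv2
from plant import ctrl, get_image, camera_info
from scipy.spatial.transform import Rotation as R
def snap(n):
    ci=camera_info(n); im,d=get_image(n); return im,d,ci
def cloud(d,ci):
    f=240/np.tan(np.radians(ci["fovy"])/2); v,u=np.mgrid[0:480,0:640]
    K=np.array([[f,0,ci["cx"]],[0,f,ci["cy"]],[0,0,1]])
    p=cv2.undistortPoints(np.stack([u,v],-1).reshape(-1,1,2).astype(float),K,np.array([ci["k1"],0,0,0,0.])).reshape(480,640,2)
    c=np.stack([p[...,0]*d,-p[...,1]*d,-d,np.ones_like(d)],-1)
    w=(c@np.array(ci["world_from_camera"]).T)[...,:3]; w[d==0]=np.nan
    return w
E
python3 - <<'E'
from h import *
a=[]
for n in("scene","top"):
    im,d,ci=snap(n); cv2.imwrite(f"pics/{n}0.png",im); np.savez(f"{n}0.npz",im=im,d=d,w=cloud(d,ci))
    print(n,ci["k1"],np.round(ci["world_from_camera"],3).tolist())
s=ctrl.get_state(); print(s["time"],s["ee_pos"],s["eef_rot"],s["force"])
E
```

```text
pics
scene 0.012593141848724097 [[-0.341, -0.547, 0.764, 1.643], [0.94, -0.184, 0.288, 0.436], [-0.017, 0.816, 0.577, 0.933], [0.0, 0.0, 0.0, 1.0]]
top -0.047623347532415566 [[-0.017, 0.997, -0.081, 0.427], [-1.0, -0.016, 0.011, 0.042], [0.009, 0.082, 0.997, 1.344], [0.0, 0.0, 0.0, 1.0]]
0.1 [0.12837876 0.53453775 0.23877391] [-2.25645874e-04  1.17623090e-01  9.93058084e-01 -6.32038768e-04] [ 0.11285388 -0.88712868 -0.28692241]
```

View pics/top0.png

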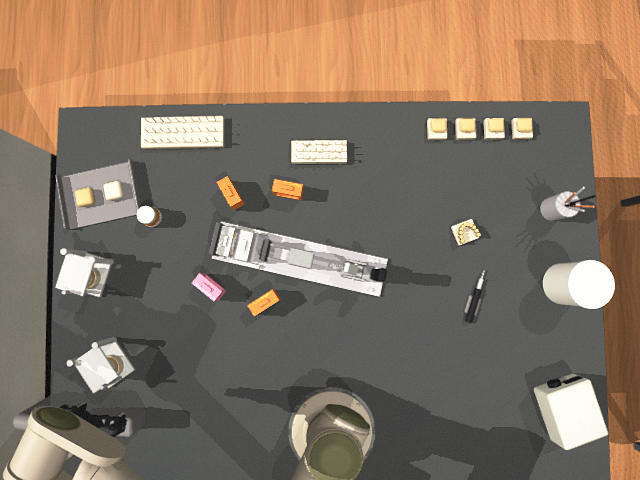

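View pics/scene0.png

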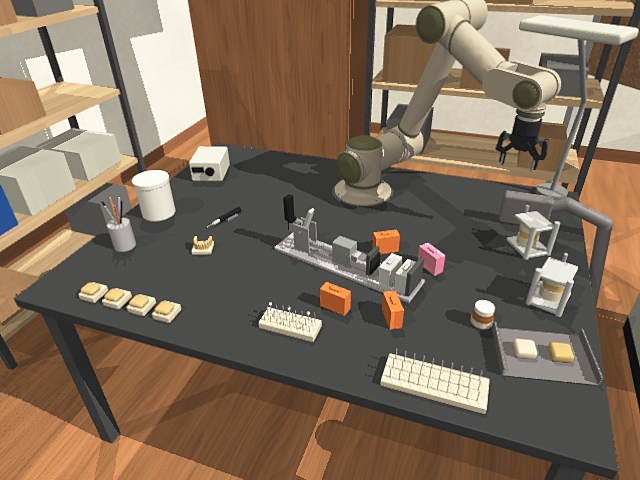

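The top view shows the clamp running from its grip end at about (380,280) to its stop at about (220,240). The white/grey loose flask half inside the clamp, at about (243,245), is the one meant. The orange blocks at (230,192), (287,188) and (263,302) and the pink one at (208,287) stand loose on the bench, so they are decoys. The scene view agrees, with the flask at about (390,268). Next I'll fit the clamp frame.

```bash
python3 - <<'E'
from h import *
z=np.load("top0.npz"); w=z["w"]; im=z["im"]
m=((w[...,2]>0.006)&(w[...,2]<0.22)).astype(np.uint8)
n,l,st,c=cv2.connectedComponentsWithStats(m)
k=l[255,300]; print(k,[ (st[i].tolist()) for i in range(1,n) if st[i][4]>150])
print("bench z",np.nanmedian(w[330:370,200:280,2]))
p=w[l==k]; lo=p[(p[:,2]<0.02)]
r=cv2.minAreaRect(lo[:,:2].astype(np.float32)*1000); print(r)
rr=cv2.minAreaRect(p[:,:2].astype(np.float32)*1000); print(rr)
b=cv2.boxPoints(r)/1000
# long axis, pointing to +y
e=[b[1]-b[0],b[2]-b[1]]; L=max(e,key=np.linalg.norm); L=L/np.linalg.norm(L); L=L*np.sign(L[1])
c0=np.array(r[0])/1000; yaw=np.arctan2(L[1],L[0]); print("c",c0,"yaw",yaw)
T=np.array([[L[0],L[1]],[-L[1],L[0]]])
q=(p[:,:2]-c0)@T.T*1000
# profile along centre
for x in range(-250,250,6):
    s=(q[:,0]>=x)&(q[:,0]<x+6)&(abs(q[:,1])<12)
    if s.sum(): print(x+3,np.round(p[s,2].max()*1000),np.round(np.median(p[s,2])*1000),end=" | ")
g=im[...,:].max(-1)[l==k]
E
```

```text
972 [[140, 116, 85, 34, 2567], [511, 117, 22, 22, 426], [426, 119, 22, 21, 394], [455, 118, 22, 22, 404], [484, 118, 21, 22, 420], [290, 139, 58, 26, 1296], [55, 159, 107, 72, 3583], [217, 176, 28, 34, 447], [272, 179, 32, 21, 466], [540, 187, 57, 34, 958], [451, 219, 30, 27, 490], [208, 221, 180, 76, 6775], [56, 249, 58, 48, 1962], [543, 260, 72, 49, 2764], [465, 271, 20, 52, 351], [191, 273, 36, 29, 490], [248, 288, 33, 30, 414], [66, 337, 69, 56, 2047], [534, 373, 74, 78, 3801], [291, 391, 81, 89, 5556], [87, 407, 60, 30, 752], [13, 408, 20, 22, 261]]
bench z 0.0007166510760610034
((485.5986328125, 90.205078125), (513.3009033203125, 116.11229705810547), 76.74041748046875)
((485.5986328125, 90.205078125), (513.3009033203125, 116.11229705810547), 76.74041748046875)
c [0.48559863 0.09020508] yaw 1.3393731
-229 190.0 186.0 | -223 190.0 187.0 | -217 192.0 187.0 | -211 189.0 143.0 | -205 114.0 109.0 | -199 108.0 100.0 | -193 107.0 100.0 | -187 104.0 100.0 | -181 104.0 46.0 | -175 69.0 30.0 | -169 85.0 79.0 | -163 108.0 101.0 | -157 121.0 115.0 | -151 140.0 131.0 | -145 155.0 147.0 | -13
[... 300 characters left out ...]
 95.0 91.0 | -25 98.0 91.0 | -19 98.0 91.0 | -13 97.0 91.0 | -7 96.0 91.0 | -1 93.0 91.0 | 5 95.0 92.0 | 11 95.0 91.0 | 17 94.0 88.0 | 23 86.0 64.0 | 29 66.0 63.0 | 35 66.0 62.0 | 41 69.0 61.0 | 47 65.0 61.0 | 53 64.0 60.0 | 59 64.0 60.0 | 65 63.0 60.0 | 71 14.0 12.0 | 77 18.0 13.0 | 83 97.0 75.0 | 89 98.0 95.0 | 95 94.0 75.0 | 101 76.0 74.0 | 107 17.0 13.0 | 113 17.0 13.0 | 119 18.0 13.0 | 125 16.0 12.0 | 131 80.0 62.0 | 137 81.0 78.0 | 143 85.0 81.0 | 149 87.0 83.0 | 155 81.0 79.0 | 161 83.0 77.0 | 167 76.0 75.0 | 173 15.0 15.0 | 179 77.0 13.0 | 185 82.0 71.0 | 191 83.0 77.0 | 197 89.0 82.0 | 203 86.0 81.0 | 209 84.0 78.0 | 215 98.0 80.0 | 221 101.0 97.0 | 227 102.0 98.0 | 233 100.0 96.0 |
```

```bash
python3 - <<'E'
from h import *
im=np.load("top0.npz")["im"]; a=cv2.resize(im[215:305,195:400],None,fx=3.8,fy=3.8,interpolation=cv2.INTER_CUBIC); cv2.imwrite("pics/crop1.png",a)
E
```

```text
(no output)
```

View pics/crop1.png

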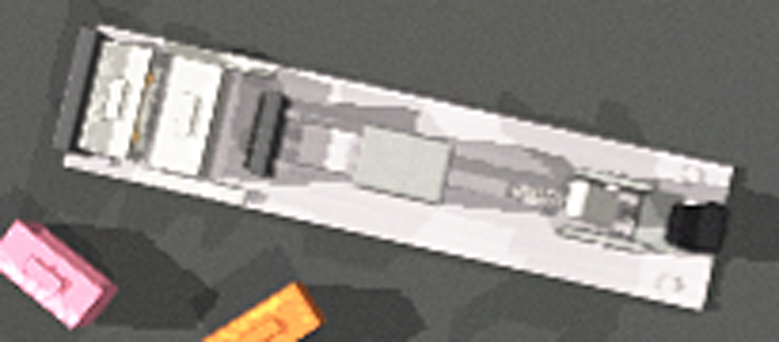

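```bash
cat > fit.py <<'E'
from h import *
def fit(w,c0=(0.4856,0.0902),yaw=1.3394):
    c0=np.array(c0)
    for it in range(4):
        L=np.array([np.cos(yaw),np.sin(yaw)]); N=np.array([-L[1],L[0]])
        p=w.reshape(-1,3); p=p[~np.isnan(p[:,0])]
        x=(p[:,:2]-c0)@L*1000; y=(p[:,:2]-c0)@N*1000; z=p[:,2]*1000
        s=(abs(x)<275)&(abs(y)<75)&(z>7)&(z<200); X,Y,Z=x[s],y[s],z[s]
        lowp=Z<17
        xs=np.arange(-225,226,10); hi=[];lo=[]
        for a in xs:
            t=Y[(abs(X-a)<6)&lowp]
            hi.append(np.percentile(t,98) if len(t)>8 else np.nan); lo.append(np.percentile(t,2) if len(t)>8 else np.nan)
        hi=np.array(hi);lo=np.array(lo); ok=abs(hi-lo-110)<9
        mid=((hi+lo)/2)[ok]
        if it<3:
            a,b=np.polyfit(xs[ok],mid,1); yaw+=np.arctan(a); c0=c0+N*b/1000
    ends=[]
    for a in np.r_[-50:51:5]:
        t=X[(abs(Y-a)<4)&lowp]; ends.append((t.min() if len(t) else np.nan,t.max() if len(t) else np.nan))
    print("n ok",ok.sum(),"width",np.median((hi-lo)[ok]),"c0",c0,"yaw",yaw,"ends",np.nanmedian(ends,0))
    return c0,yaw,X,Y,Z
def edges(X,Y,Z):
    def ext(zl,zh,xl,xh,yw=12):
        s=(Z>zl)&(Z<zh)&(X>xl)&(X<xh)&(abs(Y)<yw); return np.round(np.percentile(X[s],[3,97]),1) if s.sum()>5 else None
    print("grip top",ext(182,192,-260,-180),"trig top",ext(155,170,-160,-100),"housing",ext(86,95,-70,50,18),"jawplate",ext(91,100,60,125,20),
     "flask",ext(74,84,120,178,30),"fixed",ext(74,84,178,212,30),"stop",ext(93,105,200,250,30))
    for n,zl,zh,xl,xh in(("grip",182,192,-260,-180),("housing",86,95,-70,50),("jawpl",91,100,60,125),("stop",93,105,200,250)):
        s=(Z>zl)&(Z<zh)&(X>xl)&(X<xh); print(n,"y",np.round(np.percentile(Y[s],[3,97]),1),end=" ")
    print()
E
python3 - <<'E'
from fit import *
for n in("top","scene"):
    w=np.load(n+"0.npz")["w"]
    c0,yaw,X,Y,Z=fit(w); edges(X,Y,Z)
E
```

```text
n ok 38 width 106.34883827857071 c0 [0.48635792 0.09002119] yaw 1.3350367895345718 ends [-250.90589626  187.31824848]
grip top [-230.  -212.1] trig top [-142.1 -128.3] housing [-41.8  18.5] jawplate [81.2 92.7] flask [129.9 163.1] fixed [182.5 211.6] stop [218.2 231.2]
grip y [-14.7  15.3] housing y [-20.8  20.3] jawpl y [-28.3  27.4] stop y [-42.6  41. ] 
n ok 8 width 108.46195943967324 c0 [0.48970252 0.08927619] yaw 1.3239980446646586 ends [-251.53620949  237.86201962]
grip top [-227.8 -212.3] trig top [-138.9 -127.2] housing [-40.5  20. ] jawplate [81.8 92.7] flask [129.8 164.1] fixed [182.2 208.2] stop [218.5 231.3]
grip y [-17.4  14.4] housing y [-20.9  21.2] jawpl y [-27.9  30.1] stop y [-39.4  42.3]
```

```bash
python3 -m inch '[[[0,0,0],[-0.2,-0.2,0],255],[[0,0,0],[-0.5,-0.5,0],255],[[0,0,0],[-0.8,-0.8,0],255],[[0,0,0],[-1,-1,0],255]]' 30 && python3 -m inch '[[[0,0,0],[-0.3,-0.3,0],255],[[0,0,0],[-0.7,-0.7,0],255],[[0,0,0],[-1,-1,0],255]]' && python3 -m inch '[[[0,0,0.05],[-0.2,-0.2,0],255],[[0,0,0.1],[-0.4,-0.4,0],255],[[0,0,0.15],[-0.6,-0.6,0],255],[[0,0,0.2],[-0.8,-0.8,0],255],[[0,0,0.25],[-1,-1,0],255],[[0,0,0.3],[-1,-1,0],255],[[0,0,0.35],[-1,-1,0],255],[[0,0,0.4],[-1,-1,0],255],[[0,0,0.45],[-1,-1,0],255],[[0,0,0.5],[-1,-1,0],255],[[0,0,0.5],[-1,-1,0],255],[[0,0,0.5],[-1,-1,0],255]]'
cat > rel.py <<'E'
from h import *
C=np.array([0.486,0.0836]);YAW=1.331
def rel():
    s=ctrl.get_state(); p=s["ee_pos"]; q=s["eef_rot"]; r=R.from_quat([q[1],q[2],q[3],q[0]]).as_matrix()
    L=np.array([np.cos(YAW),np.sin(YAW)]);N=np.array([-L[1],L[0]]); d=p[:2]-C; f=s["force"]
    print("t %.2f clamp x %.1f y %.1f z %.1f"%(s["time"],d@L*1e3,d@N*1e3,p[2]*1e3),"toolx yaw err deg %.2f"%np.degrees(np.arctan2(r[1,0],r[0,0])-YAW),"zaxis",np.round(r[:,2],3),"F",np.round([f[:2]@L,f[:2]@N,f[2]],1),"grip",s["grip_width"],"q6 %.2f"%s["q"][5])
if __name__=="__main__": rel()
E
python3 rel.py; python3 - <<'E'
from h import *
im,d,ci=snap("wrist"); cv2.imwrite("pics/w1.png",im); np.savez("w1.npz",im=im,w=cloud(d,ci))
from fit import *
try:
  c0,yaw,X,Y,Z=fit(cloud(d,ci),(0.486,0.0836),1.331); edges(X,Y,Z)
except Exception as e: print(e)
E
```

```text
time: 0.6
ee_pos: [0.2399, 0.3519, 0.2392]
eef_rot: [-0.0, 0.118, 0.993, -0.0]
force: [-0.1, 1.5, 0.5]
grip_width: 0.0123
finger_force: 0.0
time: 0.98
ee_pos: [0.3378, 0.1922, 0.2393]
eef_rot: [0.0, 0.117, 0.993, 0.0]
force: [0.6, 0.8, -0.2]
grip_width: 0.0
finger_force: 0.0
time: 2.48
ee_pos: [0.448, 0.0131, 0.2392]
eef_rot: [-0.0, 0.784, 0.62, -0.0]
force: [0.2, 0.6, -1.0]
grip_width: 0.0001
finger_force: 0.0
t 2.48 clamp x -77.5 y 20.2 z 239.2 toolx yaw err deg 0.40 zaxis [-0.  0. -1.] F [ 0.6 -0.1 -1. ] grip 5.8651738968428297e-05 q6 -0.00
n ok 29 width 106.66098462639773 c0 [0.48493416 0.08386055] yaw 1.3336967520777807 ends [-185.2870281   90.6670874]
grip top None trig top [-129.7 -120.3] housing [-34.4  26.3] jawplate None flask None fixed None stop None
index -1 is out of bounds for axis 0 with size 0
```

View pics/w1.png

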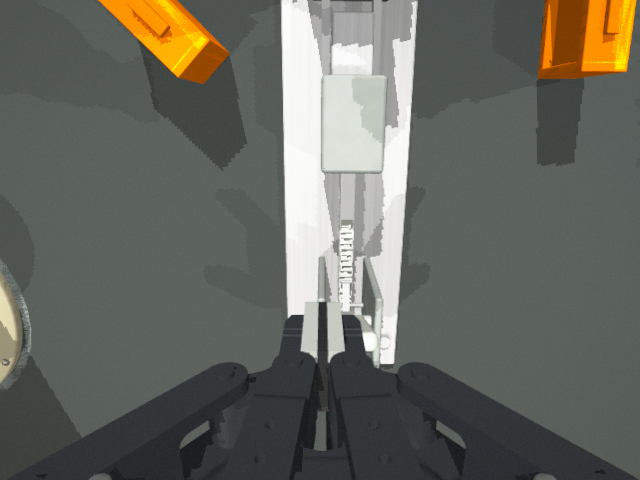

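The wrist view shows the grey housing around (353,123) with the rack below it, and the closed fingers in front of the trigger. The fit from this view agrees with the earlier one to about 1 mm. I'll line up with the trigger, lower, and make a first stroke.

```bash
sed -i 's/C=np.array.*/C=np.array([0.4852,0.0838]);YAW=1.3335/' rel.py
python3 -m inch '[[[0,0,0],[-0.04,0.06,0],255],[[0,0,0],[-0.08,0.13,0.15],255],[[0,0,0],[-0.08,0.13,0.4],255],[[0,0,0],[-0.08,0.13,0.66],255],[[0,0,0],[-0.08,0.13,0.66],255],[[0,0,0],[-0.08,0.13,0.66],255]]' >/dev/null; python3 rel.py
python3 -m inch '[[[0,0,0],[-0.1,0,0],255],[[0,0,0],[-0.15,0,0],255],[[0,0,0],[-0.2,0,0],255],[[0,0,0],[-0.25,0,0],255]]' >/dev/null; python3 rel.py
python3 -m inch '[[[0,0,0],[-0.05,0,0],255],[[0,0,0],[-0.1,0,0],255],[[0,0,0],[-0.15,0,0],255],[[0,0,0],[-0.15,0,0],255]]' >/dev/null; python3 rel.py
```

```text
t 3.27 clamp x -89.6 y -1.0 z 141.6 toolx yaw err deg 0.10 zaxis [ 0.002 -0.001 -1.   ] F [0.3 0.2 0.3] grip -0.0001737851480387217 q6 -0.03
t 3.77 clamp x -127.2 y -0.3 z 140.9 toolx yaw err deg 0.07 zaxis [ 0.002  0.    -1.   ] F [5.4 0.2 3.5] grip 0.00018126752071251912 q6 -0.11
t 4.28 clamp x -149.2 y -0.3 z 141.0 toolx yaw err deg 0.03 zaxis [ 0.002  0.002 -1.   ] F [ 8.1 -0.2  6.1] grip 5.4800191666551795e-05 q6 -0.16
```

```bash

python3 -m inch '[[[0,0,0],[-0.03,0,0],255],[[0,0,0],[-0.05,0,0],255],[[0,0,0],[-0.05,0,0],255]]' >/dev/null; python3 rel.py
python3 -m inch '[[[0,0,0],[-0.02,0,0],255],[[0,0,0],[-0.02,0,0],255]]' >/dev/null; python3 rel.py
python3 -m inch '[[[0,0,0],[0.1,0,0],255],[[0,0,0],[0.25,0,0],255],[[0,0,0],[0.35,0,0],255],[[0,0,0],[0.47,0,0],255],[[0,0,0],[0.47,0,0],255],[[0,0,0],[0.47,0,0],255]]' >/dev/null; python3 rel.py
cat > jaw.py <<'E'
from fit import *; import rel,sys
n=sys.argv[1] if len(sys.argv)>1 else "scene"
im,d,ci=snap(n); p=cloud(d,ci).reshape(-1,3); p=p[~np.isnan(p[:,0])]
off={"scene":(-6.3*0,0)}
L=np.array([np.cos(rel.YAW),np.sin(rel.YAW)]);N=np.array([-L[1],L[0]]); q=p[:,:2]-rel.C
edges(q@L*1e3,q@N*1e3,p[:,2]*1e3); cv2.imwrite("pics/last_%s.png"%n,im)
E
python3 jaw.py scene; python3 jaw.py top
```

```text
t 4.65 clamp x -156.0 y -0.2 z 140.3 toolx yaw err deg 0.04 zaxis [ 0.001  0.003 -1.   ] F [10.7 -3.  -1.6] grip -0.0001010432031718256 q6 -0.18
t 4.90 clamp x -157.6 y -0.0 z 140.2 toolx yaw err deg 0.03 zaxis [ 0.002  0.006 -1.   ] F [19.9 -4.7 -1.8] grip -0.00019904635181059558 q6 -0.19
t 5.65 clamp x -90.0 y -0.1 z 140.3 toolx yaw err deg 0.08 zaxis [-0. -0. -1.] F [ 0.4 -0.3  0.1] grip 0.00013095207580241132 q6 -0.03
grip top [-221.3 -202.7] trig top [-130.8 -122.3] housing [-23.7  38.2] jawplate [ 98.5 111.5] flask [136.7 170. ] fixed [188.2 210.6] stop [225.2 237.5]
grip y [ -16.  1510.4] housing y [ -24.  2970.6] jawpl y [ -28.6 2987.9] stop y [-46.7  37.5] 
grip top [-224.  -206.7] trig top None housing [-7.3 36.7] jawplate [ 98.7 110.7] flask [136.  169.9] fixed [188.3 211.1] stop [224.3 237.7]
grip y [-13.9 457.5] housing y [-20.9  20.6] jawpl y [-27.8  27.5] stop y [-42.2  41.1]
```

The first stroke was full, and the jaw advanced about 10 mm to 37 mm. Two more now.

```bash

python3 -m inch '[[[0,0,0],[-0.2,0,0],255],[[0,0,0],[-0.3,0,0],255],[[0,0,0],[-0.38,0,0],255],[[0,0,0],[-0.43,0,0],255],[[0,0,0],[-0.45,0,0],255],[[0,0,0],[-0.45,0,0],255]]' | grep -E "force|time"; python3 rel.py
python3 -m inch '[[[0,0,0],[0.15,0,0],255],[[0,0,0],[0.35,0,0],255],[[0,0,0],[0.45,0,0],255],[[0,0,0],[0.45,0,0],255],[[0,0,0],[0.45,0,0],255]]' >/dev/null
python3 -m inch '[[[0,0,0],[-0.2,0,0],255],[[0,0,0],[-0.3,0,0],255],[[0,0,0],[-0.38,0,0],255],[[0,0,0],[-0.43,0,0],255],[[0,0,0],[-0.45,0,0],255],[[0,0,0],[-0.45,0,0],255]]' | grep -E "force|time"; python3 rel.py
python3 -m inch '[[[0,0,0],[0.15,0,0],255],[[0,0,0],[0.35,0,0],255],[[0,0,0],[0.45,0,0],255],[[0,0,0],[0.45,0,0],255],[[0,0,0],[0.45,0,0],255]]' >/dev/null
python3 rel.py; python3 jaw.py scene; python3 jaw.py top
```

```text
time: 6.5
force: [4.9, 10.1, -1.4]
finger_force: 5.0
t 6.50 clamp x -156.0 y -0.2 z 140.1 toolx yaw err deg -0.01 zaxis [ 0.001  0.003 -1.   ] F [11.  -2.3 -1.4] grip -8.047650401232293e-05 q6 -0.18
time: 7.88
force: [5.0, 10.9, -1.7]
finger_force: 5.5
t 7.88 clamp x -156.1 y -0.2 z 140.2 toolx yaw err deg -0.03 zaxis [ 0.001  0.004 -1.   ] F [11.8 -2.3 -1.7] grip 0.00016433264903322346 q6 -0.18
t 8.50 clamp x -90.2 y -0.1 z 140.3 toolx yaw err deg 0.05 zaxis [-0. -0. -1.] F [-0.5 -0.3 -0.1] grip -0.0001995135699930486 q6 -0.03
grip top [-223.9 -204.3] trig top [-128.1 -122.7] housing [-2.3 49. ] jawplate [118.7 124.5] flask [128.4 171.9] fixed [187.8 211.1] stop [224.1 237.3]
grip y [ -16.1 1518.5] housing y [ -23.2 2973.8] jawpl y [ -26.7 3007. ] stop y [-45.8  40. ] 
grip top [-224.1 -205.3] trig top None housing [-4. 48.] jawplate [118.8 124.5] flask [135.3 171. ] fixed [188.3 210.3] stop [224.4 237.7]
grip y [-15.2 427.8] housing y [-20.6  20.4] jawpl y [-27.8  26.6] stop y [-42.2  41.6]
```

```bash
sed -i 's/-70,50,18/-70,90,18/; s/60,125,20/60,150,20/; s/ext(74,84,120,178,30)/ext(74,84,140,186,30)/' fit.py
python3 -m inch '[[[0,0,0],[-0.2,0,0],255],[[0,0,0],[-0.3,0,0],255],[[0,0,0],[-0.37,0,0],255],[[0,0,0],[-0.41,0,0],255],[[0,0,0],[-0.44,0,0],255],[[0,0,0],[-0.45,0,0],255],[[0,0,0],[-0.45,0,0],255]]' | grep -E "force|time"; python3 rel.py
python3 -m inch '[[[0,0,0],[0.15,0,0],255],[[0,0,0],[0.35,0,0],255],[[0,0,0],[0.45,0,0],255],[[0,0,0],[0.45,0,0],255],[[0,0,0],[0.45,0,0],255]]' >/dev/null
python3 rel.py; python3 jaw.py scene; python3 jaw.py top
```

```text
time: 9.48
force: [4.7, 12.6, -0.9]
finger_force: 5.7
t 9.47 clamp x -155.8 y -0.2 z 140.2 toolx yaw err deg -0.00 zaxis [ 0.001  0.004 -1.   ] F [13.4 -1.6 -0.9] grip 0.000380439241768515 q6 -0.18
t 10.10 clamp x -90.2 y -0.1 z 140.3 toolx yaw err deg 0.06 zaxis [-0. -0. -1.] F [-0.  -0.3 -0.2] grip -0.0003466359414823698 q6 -0.03
grip top [-221.  -204.6] trig top [-134.1 -121.2] housing [ 6.4 67.9] jawplate [ 61.7 140.9] flask [140.7 181. ] fixed [178.6 211.5] stop [224.3 238. ]
grip y [ -16.4 1400. ] housing y [ -21.8 2957.4] jawpl y [ -15.8 2991.8] stop y [-45.3  36.5] 
grip top [-223.8 -206.2] trig top None housing [ 5.6 66.2] jawplate [ 61.4 140.4] flask [145.1 181.2] fixed [178.5 211.1] stop [224.4 237.8]
grip y [-14.4 427.8] housing y [-20.7  20.2] jawpl y [-18.7  20.6] stop y [-42.4  41.7]
```

The jaw is at about 67.5 mm and the flask face at about 181.5 mm, so 6.5 mm is left. I'll pull the last stroke in stages and watch the force.

```bash

python3 -m inch '[[[0,0,0],[-0.2,0,0],255],[[0,0,0],[-0.28,0,0],255],[[0,0,0],[-0.32,0,0],255],[[0,0,0],[-0.35,0,0],255],[[0,0,0],[-0.35,0,0],255]]' >/dev/null; python3 rel.py
python3 -m inch '[[[0,0,0],[-0.02,0,0],255],[[0,0,0],[-0.03,0,0],255],[[0,0,0],[-0.03,0,0],255]]' >/dev/null; python3 rel.py
python3 jaw.py scene
```

```text
t 10.82 clamp x -141.4 y -0.4 z 140.9 toolx yaw err deg -0.00 zaxis [ 0.002  0.002 -1.   ] F [ 9.1 -0.5  5.3] grip -0.00016834053113011887 q6 -0.14
t 11.20 clamp x -145.2 y -0.3 z 141.0 toolx yaw err deg 0.01 zaxis [ 0.002  0.003 -1.   ] F [12.3  0.2  7.1] grip -0.00017613727877034663 q6 -0.15
grip top [-222.1 -205.5] trig top [-158.3 -131.7] housing [12.9 74.2] jawplate [ 62.5 147. ] flask [145.2 184. ] fixed [180.  211.1] stop [224.5 237.4]
grip y [ -15.9 1480.2] housing y [ -23.7 2971. ] jawpl y [ -20.7 2984.8] stop y [-46.6  36.6]
```

```bash

python3 -m inch '[[[0,0,0],[-0.02,0,0],255],[[0,0,0],[-0.03,0,0],255],[[0,0,0],[-0.03,0,0],255]]' >/dev/null; python3 rel.py
python3 -m inch '[[[0,0,0],[-0.02,0,0],255],[[0,0,0],[-0.02,0,0],255]]' >/dev/null; python3 rel.py
python3 jaw.py scene
```

```text
t 11.62 clamp x -149.8 y -0.3 z 140.8 toolx yaw err deg 0.04 zaxis [ 0.002  0.002 -1.   ] F [ 7.  -0.1  3.9] grip -0.00011194998624309318 q6 -0.16
t 11.88 clamp x -153.4 y -0.3 z 140.4 toolx yaw err deg 0.02 zaxis [ 0.001  0.002 -1.   ] F [ 6.7 -1.9  1.8] grip 4.493703246320158e-05 q6 -0.17
grip top [-222.8 -205.8] trig top [-154.8 -139.9] housing [13.  73.9] jawplate [ 64.3 146.6] flask [145.1 184.8] fixed [179.  211.3] stop [224.  237.6]
grip y [ -17.  1458.6] housing y [ -24.4 2966.7] jawpl y [ -21.4 2991.1] stop y [-44.9  39.2]
```

```bash

python3 -m inch '[[[0,0,0],[-0.02,0,0],255],[[0,0,0],[-0.02,0,0],255]]' >/dev/null; python3 rel.py
python3 -m inch '[[[0,0,0],[0.15,0,0],255],[[0,0,0],[0.35,0,0],255],[[0,0,0],[0.44,0,0],255],[[0,0,0],[0.44,0,0],255],[[0,0,0],[0.44,0,0],255]]' >/dev/null
python3 rel.py; python3 jaw.py scene; python3 jaw.py top
python3 - <<'E'
from h import *
a=cv2.imread("pics/last_scene.png")[190:310,265:435]; cv2.imwrite("pics/c2.png",cv2.resize(a,None,fx=4.6,fy=4.6,interpolation=cv2.INTER_CUBIC))
E
```

```text
t 12.18 clamp x -156.0 y -0.2 z 140.1 toolx yaw err deg 0.01 zaxis [ 0.001  0.003 -1.   ] F [10.1 -2.8 -1.2] grip -0.000508463855848731 q6 -0.18
t 12.80 clamp x -91.6 y -0.1 z 140.3 toolx yaw err deg 0.05 zaxis [-0. -0. -1.] F [0.8 0.  0.4] grip -0.0005032164569348188 q6 -0.03
grip top [-223.1 -205.4] trig top [-129.4 -121.1] housing [12.2 73.8] jawplate [ 62.1 146.1] flask [144.8 183.9] fixed [179.3 211.4] stop [224.8 238. ]
grip y [ -16.1 1539.3] housing y [ -24.2 2979.9] jawpl y [ -23.1 2996.7] stop y [-46.2  35.4] 
grip top [-224.2 -205.4] trig top None housing [10.7 71.7] jawplate [ 60.8 145.8] flask [151.6 184.9] fixed [178.8 210.8] stop [224.1 237.7]
grip y [-14.9 483.8] housing y [-20.5  20.2] jawpl y [-19.1  18.7] stop y [-41.4  40.6]
```

View pics/c2.png

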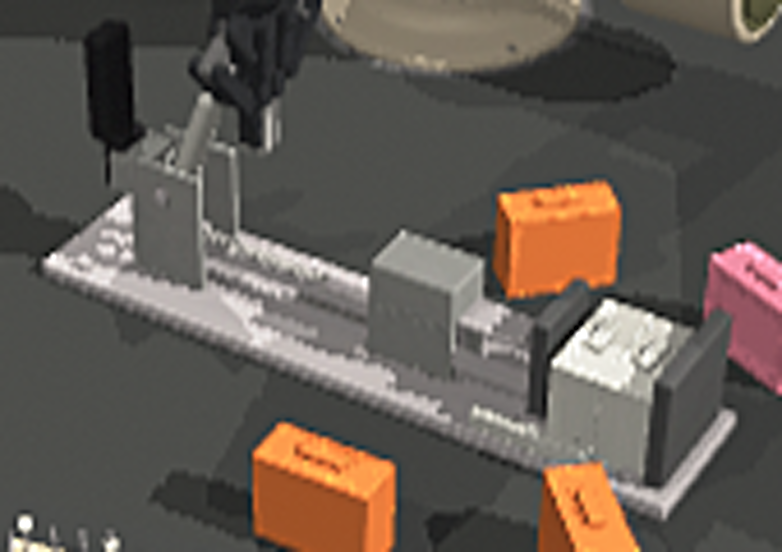

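The flask looks shut (crop around (625,350)), with the jaw at about 73 mm. Another pull should go hard part-way if it really is shut.

```bash

python3 -m inch '[[[0,0,0],[-0.15,0,0],255],[[0,0,0],[-0.22,0,0],255],[[0,0,0],[-0.22,0,0],255]]' >/dev/null; python3 rel.py
python3 -m inch '[[[0,0,0],[-0.03,0,0],255],[[0,0,0],[-0.05,0,0],255],[[0,0,0],[-0.05,0,0],255]]' >/dev/null; python3 rel.py
python3 -m inch '[[[0,0,0],[-0.03,0,0],255],[[0,0,0],[-0.05,0,0],255],[[0,0,0],[-0.05,0,0],255]]' >/dev/null; python3 rel.py; python3 jaw.py top
```

```text
t 13.28 clamp x -124.5 y -0.2 z 140.4 toolx yaw err deg -0.01 zaxis [ 0. -0. -1.] F [ 1.8 -0.9 -0. ] grip 0.00021135873410138542 q6 -0.10
t 13.65 clamp x -130.7 y -0.2 z 140.7 toolx yaw err deg 0.10 zaxis [ 0.001  0.001 -1.   ] F [8.1 0.  4.9] grip -0.0002504586887449637 q6 -0.12
t 14.03 clamp x -138.5 y -0.1 z 140.5 toolx yaw err deg 0.12 zaxis [ 0.001  0.    -1.   ] F [2.8 0.1 1.3] grip -0.0003930603359588335 q6 -0.14
grip top None trig top None housing [11.5 72.7] jawplate [ 61.  145.5] flask [150.5 184.9] fixed [179.  210.8] stop [224.4 237.5]
grip y [482.3 497.5] housing y [-20.1  20.6] jawpl y [-19.7  19.3] stop y [-42.5  40.6]
```

```bash

python3 -m inch '[[[0,0,0],[-0.02,0,0],255],[[0,0,0],[-0.04,0,0],255],[[0,0,0],[-0.04,0,0],255]]' >/dev/null; python3 rel.py
python3 -m inch '[[[0,0,0],[-0.02,0,0],255],[[0,0,0],[-0.03,0,0],255],[[0,0,0],[-0.03,0,0],255]]' >/dev/null; python3 rel.py
python3 -m inch '[[[0,0,0],[-0.02,0,0],255],[[0,0,0],[-0.03,0,0],255],[[0,0,0],[-0.03,0,0],255]]' >/dev/null; python3 rel.py; python3 jaw.py top
```

```text
t 14.45 clamp x -144.1 y -0.1 z 140.6 toolx yaw err deg 0.08 zaxis [ 0.001  0.002 -1.   ] F [ 9.6 -0.5  5.7] grip 6.402323877410058e-05 q6 -0.15
t 14.82 clamp x -147.6 y -0.1 z 140.6 toolx yaw err deg 0.07 zaxis [ 0.001  0.004 -1.   ] F [14.4  0.3  5.9] grip 6.422176379650042e-05 q6 -0.16
t 15.20 clamp x -153.3 y -0.0 z 140.1 toolx yaw err deg 0.08 zaxis [ 0.     0.002 -1.   ] F [ 6.8 -0.3  0.4] grip 0.0003113996178151965 q6 -0.17
grip top None trig top None housing [11.5 72.4] jawplate [ 61.7 145.6] flask [151.4 185.4] fixed [179.  210.1] stop [224.3 237.1]
grip y [489.8 497.4] housing y [-19.9  20.3] jawpl y [-17.3  17.3] stop y [-42.9  41.1]
```

```bash

python3 -m inch '[[[0,0,0],[-0.02,0,0],255],[[0,0,0],[-0.03,0,0],255],[[0,0,0],[-0.03,0,0],255]]' >/dev/null; python3 rel.py
python3 -m inch '[[[0,0,0],[0.15,0,0],255],[[0,0,0],[0.35,0,0],255],[[0,0,0],[0.45,0,0],255],[[0,0,0],[0.45,0,0],255],[[0,0,0],[0.45,0,0],255]]' >/dev/null
python3 rel.py; python3 jaw.py top
cat > gap.py <<'E'
from h import *; import rel
L=np.array([np.cos(rel.YAW),np.sin(rel.YAW)]);N=np.array([-L[1],L[0]])
def prof(n,w=None,c=rel.C):
    if w is None: im,d,ci=snap(n); w=cloud(d,ci)
    p=w.reshape(-1,3);p=p[~np.isnan(p[:,0])]; q=p[:,:2]-c; x=q@L*1e3;y=q@N*1e3;z=p[:,2]*1e3
    s=(abs(y)>31)&(abs(y)<38)&(x>110)&(x<225)
    print(n,"|".join("%d:%.0f,%d"%(a,np.median(z[s&(x>=a)&(x<a+2)]) if (s&(x>=a)&(x<a+2)).any() else -1,(s&(x>=a)&(x<a+2)&(z>60)).sum()) for a in range(126,216,2)))
if __name__=="__main__":
    prof("top0",np.load("top0.npz")["w"]); prof("top"); prof("scene")
E
python3 gap.py; python3 - <<'E'
from h import *
a=cv2.imread("pics/last_top.png")[220:280,205:275]; cv2.imwrite("pics/c3.png",cv2.resize(a,None,fx=9,fy=9,interpolation=cv2.INTER_CUBIC))
E
```

```text
t 15.62 clamp x -157.0 y 0.1 z 139.7 toolx yaw err deg 0.07 zaxis [-0.     0.004 -1.   ] F [12.1 -2.1 -3.5] grip -9.093469139117893e-05 q6 -0.18
t 16.25 clamp x -91.6 y -0.1 z 140.2 toolx yaw err deg 0.07 zaxis [-0. -0. -1.] F [ 0.4  0.4 -0.4] grip -1.1879819010059947e-05 q6 -0.03
grip top [-223.2 -206.2] trig top None housing [10.8 71.5] jawplate [ 62.  145.5] flask [149.7 184.5] fixed [179.5 210.9] stop [224.6 237.8]
grip y [-14.5 462.4] housing y [-20.7  20.7] jawpl y [-18.   20.4] stop y [-42.1  41.6] 
top0 126:12,0|128:11,0|130:12,0|132:11,0|134:47,4|136:75,5|138:77,4|140:76,4|142:77,3|144:78,4|146:78,4|148:78,5|150:77,3|152:77,4|154:77,4|156:78,3|158:77,6|160:77,3|162:79,5|164:75,3|166:78,3|168:78,4|170:74,1|172:-1,0|174:-1,0|176:-1,0|178:-1,0|180:-1,0|182:13,0|184:11,0|186:16,1|188:60,9|190:79,3|192:80,4|194:51,2|196:79,5|198:77,3|200:79,4|202:78,3|204:79,4|206:75,1|208:76,6|210:78,6|212:77,3|214:77,2
top 126:13,0|128:14,0|130:13,0|132:11,0|134:12,0|136:11,0|138:13,0|140:16,0|142:11,0|144:14,0|146:11,0|148:8,0|150:13,0|152:53,5|154:76,5|156:77,3|158:79,4|160:76,5|162:78,5|164:79,1|166:76,4|168:78,4|170:79,3|172:76,4|174:78,5|176:77,3|178:76,3|180:77,4|182:80,3|184:77,6|186:77,5|188:79,3|190:79,4|192:78,1|194:78,6|196:77,4|198:79,4|200:76,2|202:77,4|204:79,5|206:76,1|208:78,6|210:78,5|212:81,3|214:78,4
scene 126:-749,0|128:-750,0|130:-751,0|132:-757,0|134:-338,2|136:72,2|138:54,1|140:47,4|142:39,0|144:66,3|146:-750,0|148:-757,0|150:-347,2|152:-364,1|154:57,4|156:82,1|158:41,2|160:62,3|162:38,4|164:49,1|166:-741,2|168:78,3|170:32,2|172:32,1|174:-344,1|176:57,3|178:75,5|180:51,1|182:77,3|184:-339,1|186:57,3|188:-339,1|190:74,4|192:-747,2|194:43,3|196:55,2|198:70,3|200:59,3|202:-366,3|204:77,3|206:-750,0|208:60,4|210:31,0|212:77,2|214:-748,1
```

View pics/c3.png

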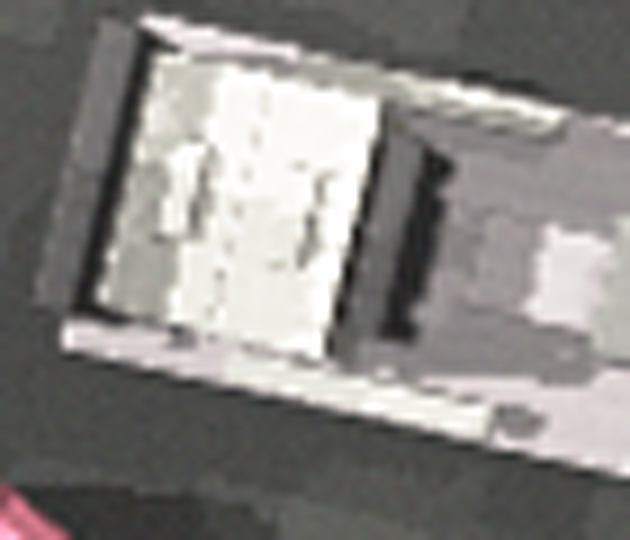

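The loose half's back edge is now at about 153 mm and no gap is left, so the flask is shut. I'll move over the pocket and press the lever.

```bash

python3 -m inch '[[[0,0,0],[0.2,0,0],255],[[0,0,0],[0.5,0,0],255],[[0,0,0],[0.6,0,0],255]]' >/dev/null
python3 -m inch '[[[0,0,0],[0.3,0,0],255],[[0,0,0],[0.5,0,0],255],[[0,0,0],[0.6,0,0],255],[[0,0,0],[0.6,0,0],255],[[0,0,0],[0.6,0,0],255]]' >/dev/null; python3 rel.py; python3 jaw.py scene
python3 - <<'E'
from h import *
a=cv2.imread("pics/last_scene.png")[190:310,285:435]; cv2.imwrite("pics/c4.png",cv2.resize(a,None,fx=4.6,fy=4.6,interpolation=cv2.INTER_CUBIC))
E
```

```text
t 17.40 clamp x 88.0 y 0.1 z 140.3 toolx yaw err deg 0.03 zaxis [-0. -0. -1.] F [0.1 0.3 0.3] grip -0.00030244979266021876 q6 0.34
grip top [-224.4 -205.2] trig top [-132.2 -120.2] housing [12.6 73.4] jawplate [ 64.4 146.3] flask [144.5 185. ] fixed [178.9 210.5] stop [224.6 237.7]
grip y [ -15.7 1478.1] housing y [ -23.2 2971.9] jawpl y [ -21.  3010.8] stop y [-46.   37.1]
```

View pics/c4.png

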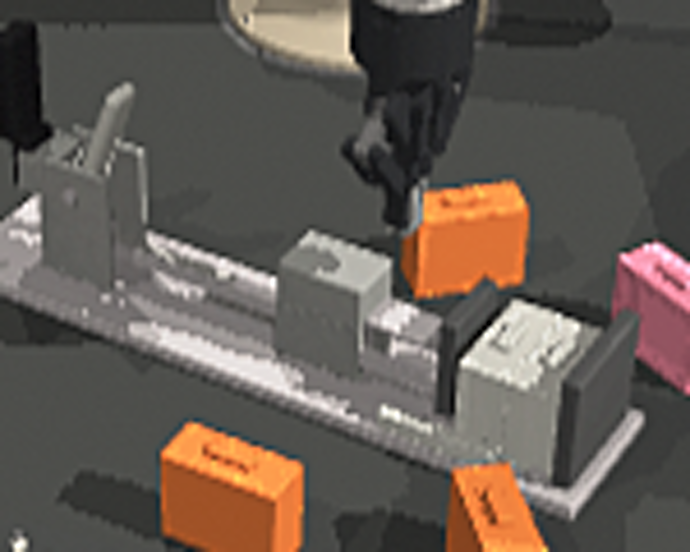

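The crop shows the finger (405,220) above the pocket, which lies between the housing (330,300) and the jaw plate (465,340). Lowering now.

```bash

python3 -m inch '[[[0,0,0],[0,0,0.2],255],[[0,0,0],[0,0,0.36],255],[[0,0,0],[0,0,0.42],255],[[0,0,0],[0,0,0.42],255]]' >/dev/null; python3 rel.py
python3 -m inch '[[[0,0,0],[0,0,0.03],255],[[0,0,0],[0,0,0.05],255],[[0,0,0],[0,0,0.05],255]]' >/dev/null; python3 rel.py
python3 -m inch '[[[0,0,0],[0,0,0.02],255],[[0,0,0],[0,0,0.04],255],[[0,0,0],[0,0,0.04],255]]' >/dev/null; python3 rel.py
```

```text
t 17.95 clamp x 88.6 y 0.1 z 77.4 toolx yaw err deg 0.05 zaxis [-0. -0. -1.] F [-0.9  0.1 -0.3] grip 0.000507846863821324 q6 0.34
t 18.32 clamp x 89.6 y -0.1 z 70.5 toolx yaw err deg 0.09 zaxis [ 0.002  0.001 -1.   ] F [2.  1.1 4.7] grip 0.000249383496550292 q6 0.34
t 18.70 clamp x 89.5 y -0.1 z 64.5 toolx yaw err deg 0.10 zaxis [ 0.002  0.    -1.   ] F [1.9 0.7 5.3] grip -8.822517033479717e-05 q6 0.34
```

```bash

python3 -m inch '[[[0,0,0],[0,0,0.02],255],[[0,0,0],[0,0,0.02],255]]' >/dev/null; python3 rel.py
python3 -m inch '[[[0,0,0],[-0.03,0,0],255],[[0,0,0],[-0.06,0,0],255],[[0,0,0],[-0.09,0,0],255],[[0,0,0],[-0.12,0,0],255],[[0,0,0],[-0.12,0,0],255]]' >/dev/null; python3 rel.py; python3 jaw.py scene
```

```text
t 18.95 clamp x 89.5 y -0.2 z 61.5 toolx yaw err deg 0.09 zaxis [ 0.002  0.    -1.   ] F [1.2 1.  6.9] grip 0.00024761120610356923 q6 0.34
t 19.57 clamp x 71.1 y -0.1 z 61.6 toolx yaw err deg 0.08 zaxis [ 0.002  0.    -1.   ] F [0.7 0.6 5.3] grip -0.0003363685070124692 q6 0.31
grip top [-221.4 -203.3] trig top [-131.7 -121.4] housing [-13.3  80.5] jawplate [ 79.8 121.3] flask [153.1 184.5] fixed [179.  210.9] stop [224.4 237.9]
grip y [ -16.1 1522.2] housing y [ -24.2 2970.1] jawpl y [ -31.2 2983.8] stop y [-46.9  38.5]
```

```bash

python3 -m inch '[[[0,0,0],[-0.04,0,0],255],[[0,0,0],[-0.08,0,0],255],[[0,0,0],[-0.12,0,0],255],[[0,0,0],[-0.16,0,0],255],[[0,0,0],[-0.2,0,0],255],[[0,0,0],[-0.24,0,0],255],[[0,0,0],[-0.28,0,0],255],[[0,0,0],[-0.32,0,0],255],[[0,0,0],[-0.35,0,0],255],[[0,0,0],[-0.35,0,0],255]]' >/dev/null; python3 rel.py; python3 jaw.py scene;  python3 gap.py | sed -n 2p
```

```text
t 20.88 clamp x 20.4 y -0.6 z 62.5 toolx yaw err deg 0.04 zaxis [ 0.004  0.003 -1.   ] F [13.2  3.2 13.3] grip 2.649854029127349e-05 q6 0.20
grip top [-221.9 -204.4] trig top [-132.5 -122.7] housing [-62.6  71.5] jawplate [60.9 71.8] flask [153.3 184.2] fixed [178.4 210.9] stop [224.5 237. ]
grip y [ -16.3 1523.2] housing y [ -24.2 2983.6] jawpl y [ -27.  2996.5] stop y [-45.7  38.4] 
top 126:15,0|128:10,0|130:12,0|132:12,0|134:12,0|136:14,0|138:11,0|140:12,0|142:10,0|144:13,0|146:11,0|148:13,0|150:9,0|152:43,7|154:78,4|156:77,3|158:76,5|160:78,5|162:78,5|164:79,2|166:77,2|168:77,4|170:79,5|172:76,3|174:78,5|176:76,3|178:76,3|180:78,4|182:77,4|184:75,4|186:77,5|188:78,4|190:80,3|192:75,3|194:77,5|196:77,4|198:76,4|200:79,2|202:74,4|204:80,5|206:79,2|208:78,5|210:79,3|212:79,6|214:75,1
```

The jaw is fully back, with its plate's back face at about 60 mm, and the flask is still shut. Backing off slightly and lifting.

```bash

python3 -m inch '[[[0,0,0],[0.04,0,0],255],[[0,0,0],[0.04,0,-0.05],255],[[0,0,0],[0.04,0,-0.15],255],[[0,0,0],[0.04,0,-0.4],255],[[0,0,0],[0.04,0,-0.7],255],[[0,0,0],[0.04,0,-0.95],255],[[0,0,0],[0.04,0,-0.95],255],[[0,0,0],[0.04,0,-0.95],255]]' >/dev/null; python3 rel.py; python3 jaw.py scene; python3 jaw.py top
python3 - <<'E'
from h import *
a=cv2.imread("pics/last_scene.png")[180:310,265:435]; cv2.imwrite("pics/c5.png",cv2.resize(a,None,fx=4.6,fy=4.6,interpolation=cv2.INTER_CUBIC))
E
```

```text
t 22.02 clamp x 24.3 y 0.6 z 202.7 toolx yaw err deg 0.08 zaxis [-0.001 -0.    -1.   ] F [0.  0.8 0. ] grip -0.0003712305700526546 q6 0.22
grip top [-221.  -204.8] trig top [-131.7 -120.7] housing [-62.   71.3] jawplate [61.5 72. ] flask [154.  184.7] fixed [179.8 211.2] stop [224.9 237.2]
grip y [ -20.4 1431.1] housing y [ -22.2 2973.4] jawpl y [ -30.1 2998.7] stop y [-46.   36.6] 
grip top [-223.8 -206.6] trig top [-134.4 -122.1] housing [-64.3 -40.5] jawplate None flask [157.7 185.3] fixed [179.  210.3] stop [224.7 237.4]
grip y [-13.6 416.7] housing y [-19.7  20.8] Traceback (most recent call last):
  File "jaw.py", line 6, in <module>
    edges(q@L*1e3,q@N*1e3,p[:,2]*1e3); cv2.imwrite("pics/last_%s.png"%n,im)
    ~~~~~^^^^^^^^^^^^^^^^^^^^^^^^^^^^
  File "fit.py", line 29, in edges
    s=(Z>zl)&(Z<zh)&(X>xl)&(X<xh); print(n,"y",np.round(np.percentile(Y[s],[3,97]),1),end=" ")
                                                        ~~~~~~~~~~~~~^^^^^^^^^^^^^
    return _quantile_unchecked(
        a, q, axis, out, overwrite_input, method, keepdims, weights)
    return _ureduce(a,
                    func=_quantile_ureduce_func,
    ...<5 lines>...
                    overwrite_input=overwrite_input,
                    method=method)
    r = func(a, **kwargs)
    result = _quantile(arr,
                       quantiles=q,
    ...<2 lines>...
                       out=out,
                       weights=wgt)
    slices_having_nans = np.isnan(arr[-1, ...])
                                  ~~~^^^^^^^^^
IndexError: index -1 is out of bounds for axis 0 with size 0
```

View pics/c5.png

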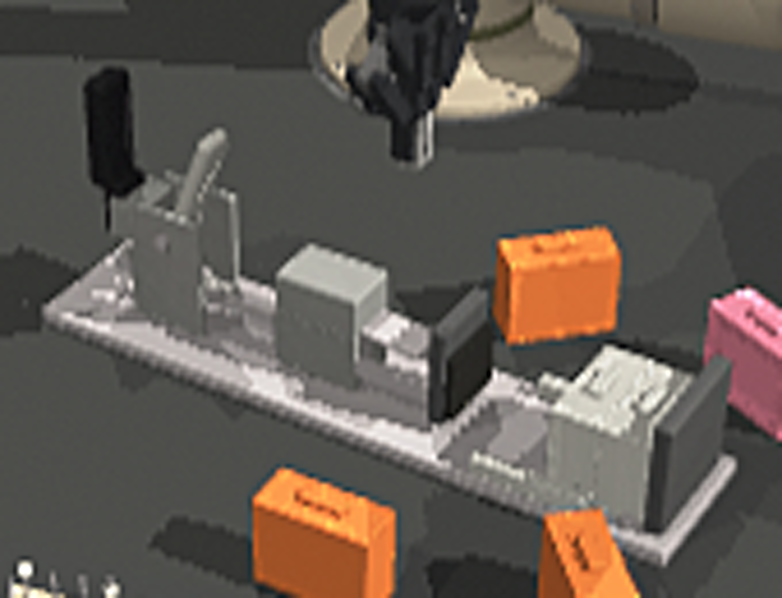

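The crop shows the flask shut and upright at (620,440), the jaw back with its plate at (455,360), the lever up, the trigger at rest at (205,170), and the gripper clear of everything. Handing in.

```bash
python3 -c "
from plant import ctrl
print(ctrl.finish_job())"
```

```text
the job is handed in; nothing more can be done
None
```

The job is handed in (about 22 s of 64 s; the hand-in returned no verdict): in the last images the flask is shut and upright, the jaw fully back, the lever up, the trigger at rest, and the robot clear of everything.

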